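# Find the empty injector well and push its flap open

## Task

One of the four wells in the injector storage bench is empty: press the flaps on their ribbed ends, gently and without forcing those that stand firm, until you find the one that rocks, then push that flap down by its ribbed end until it stays fully open. Only touch and push, lift nothing, leave everything else on the bench where it is, and finish with the hand clear.

Things in the scene. Friction and masses are not known exactly. Their poses are not given: they have to be found in the camera images.
- deck: Fixed injector storage bench: grey box with green sides, 222 (x) x 406 (y) x 85 mm high. Origin on the table, under the flaps' tipping axis; the box reaches 85 mm to -x, 137 mm to +x, 203 mm to either side. Four wells in a row along y, one every 98 mm, each an opening 128 (x) x 84 (y) mm, 80 mm deep, under a flap. Two caps stand on the strip behind (+x) the wells. z is up.
- flap_1 (a joint): Tilt of flap 1 (flap 1 at the +y end of the row, 4 at the -y end), rad: 0 shut and level, 1.0 fully open against its stop. The flaps are alike: aluminium plates 120 (x) x 80 (y) x 12 mm, 0.25 to 0.4 kg, tops level with the bench top, each tipping about an axis along the deck's y at its underside, 57 mm from its -x end.
- flap_1_pad (a point): Middle of the top of the black ribbed rubber pad (32 mm x by 60 mm y, 1.5 mm proud of the plate) at the -x end of flap 1, 38 mm to -x of its tipping axis and 13.5 mm above that axis; it moves with the flap. x, y, z as the deck's while shut.
- flap_2 (a joint): Tilt of flap 2 (flap 1 at the +y end of the row, 4 at the -y end), rad: 0 shut and level, 1.0 fully open against its stop. Pressing the ribbed -x end down tips a free flap (about 0.3 N starts it) and its other end rises. Let go below 0.35 rad it falls shut; past about 0.5 rad it drops by itself to fully open and stays.
- flap_2_pad (a point): Middle of the top of the black ribbed rubber pad (32 mm x by 60 mm y, 1.5 mm proud of the plate) at the -x end of flap 2, 38 mm to -x of its tipping axis and 13.5 mm above that axis; it moves with the flap. x, y, z as the deck's while shut.
- flap_3 (a joint): Tilt of flap 3 (flap 1 at the +y end of the row, 4 at the -y end), rad: 0 shut and level, 1.0 fully open against its stop. In three of the wells a holder props the flap from below at the ribbed end, so it stands firm (gives less than 0.1 rad). In one well there is none and the flap is free.
- flap_3_pad (a point): Middle of the top of the black ribbed rubber pad (32 mm x by 60 mm y, 1.5 mm proud of the plate) at the -x end of flap 3, 38 mm to -x of its tipping axis and 13.5 mm above that axis; it moves with the flap. x, y, z as the deck's while shut.
- flap_4 (a joint): Tilt of flap 4 (flap 1 at the +y end of the row, 4 at the -y end), rad: 0 shut and level, 1.0 fully open against its stop. Which of the four flaps is the free one changes from start to start and cannot be seen, only felt.
- flap_4_pad (a point): Middle of the top of the black ribbed rubber pad (32 mm x by 60 mm y, 1.5 mm proud of the plate) at the -x end of flap 4, 38 mm to -x of its tipping axis and 13.5 mm above that axis; it moves with the flap. x, y, z as the deck's while shut.
- injector_1: Diesel injector lying on the table, 165 mm long, 22 mm thick steel body along its x with a black connector sticking out to +y at the +x end; loose, not to be disturbed. Origin under the body.
- injector_2: Diesel injector lying on the table, 165 mm long, 22 mm thick steel body along its x with a black connector sticking out to +y at the +x end; loose, not to be disturbed. Origin under the body.
- injector_3: Diesel injector lying on the table, 165 mm long, 22 mm thick steel body along its x with a black connector sticking out to +y at the +x end; loose, not to be disturbed. Origin under the body.
- screwdriver: Red-handled screwdriver about 200 mm long lying loose on the table along its x, not to be disturbed.
- carton: Open red box 110 x 150 x 80 mm, loose on the table, not to be disturbed. Origin: centre of its underside.
- mouse: Black computer mouse 100 x 60 x 30 mm, loose on the table, not to be disturbed. Origin: centre of its underside.
- cap_1: Red protective cap, 32 mm across and 34 mm high, standing loose on the strip of the deck behind the wells, not to be disturbed. Origin: centre of its underside.
- cap_2: Yellow protective cap, 32 mm across and 34 mm high, standing loose on the strip of the deck behind the wells, not to be disturbed. Origin: centre of its underside.

How it is judged:
By the outcome, as a careful person would: the job done as asked, in the order asked, and still so for the second after the job is handed in, with the robot touching nothing.
It also fails if it takes over 45 s, if anything falls off the work surface, if the arm or the gripper's body presses on something with over 40 N, if the wrist force passes 120 N, or if a joint passes its speed limit or range.

## Robot

A 6-joint arm with a two-finger parallel gripper is mounted at the origin on the work surface. World frame = base frame: x ahead of the robot, y to its left, z up, the work surface at z = 0. Lengths are in m, angles in rad, forces in N, time in s.
With the tool pointing down it reaches from about 0.325 to 0.875 m from the base axis. Payload 4.4 kg.
Tool frame: the origin (TCP) lies on the mounting face of the last link; the fingertips stand 173 mm ahead of it and the grasp point (between the pads) lies 155 mm ahead of it; z points along the fingers, y is the line along which they close (so a half turn about z gives the same grasp; the last joint's range is limited). The gripper opens to 85 mm and grips with 20 to 120 N. Pads are 22 mm wide; open, the fingers measure 114 mm over their backs; the gripper's body (76 mm by 85 mm) begins 54 mm behind the grasp point. The pads swing forward as they close: fully open they stand 13 mm farther back than shut.
Start: joints at [-1.405, 0.207, 1.542, -0, 1.393, -0.15], TCP at [0.179, -0.547, 0.405] pointing down, gripper open.
Joint ranges: [-2.73, 2.73], [-0.86, 2.22], [0.23, 2.46], [-1.11, 4.25], [0.08, 2.63], [-2.82, 2.82]. Speed limits (rad/s): [2.79, 2.79, 3.14, 3.14, 3.14, 3.14].

## Interface

Orientations are given as a 3x3 rotation matrix whose columns are the frame's x, y, z axes.
In Python, from station import ctrl gives the robot as it stands.
- The arm moves only by the shell command python3 -m creep 'ROWS'. ROWS is JSON, a list of rows, each a list of 5 numbers: the shift along the tool's x, y, z in m, then the turn about the tool's z in rad, then the gripper command: -1 is fully open, 1 is shut, values between are in proportion. A call has 1 to 20 rows; each row is the pose to reach, as a shift and turn from the pose commanded when the call began, along the tool's axes at that moment; what a row does not reach only later rows make up. A row lasts 1/10 s, in which the tool goes at most 50 mm and 8.59 degrees, less where a joint would pass 70% of its speed; a pose out of reach is approached as far as the arm can. A call with a gripper value outside its range is refused whole. The fingers move at their own pace and stop on an object; the grip force is fixed at half the most. Time passes only in rows, so rows that repeat a pose let the fingers close. It gives the time, the measured TCP pose, the force, the opening and the grip force at its end, in the units of the state.
- ctrl.get_state(): the state, without advancing time (a new reading comes with each control period).
- ctrl.camera(name): name is "scene" or "top"; returns the picture (400x640x3 uint8, red, green, blue); there is no depth.
- ctrl.camera_info(name): a dict with "fx", "fy", "cx", "cy" (pixels), "rvec" (rotation vector, rad) and "tvec" (3), from world to camera coordinates, as OpenCV has them. Camera axes: x right, y down, z forward; pixel columns grow to the right and rows downward; lengths in m; the calibration is good to about 2 mm. A picture is of the moment at which its call begins. camera_info takes no time and is no camera call.
- ctrl.hand_in(): hands the job in; it is judged then, once.
The state is a dict: "t": time; "joints": joint angles; "joint_velocities": joint speeds; "tau": joint torques, N m; "tcp_pos": TCP position; "ee_rot": TCP orientation; "force": force on the tool from outside, world axes, zero at the start; "torque": the same for the moment, N m; "width": finger opening in m; "grip_force": force on a finger pad.
Only numpy, scipy, OpenCV 4.12 (cv2) and the standard library are available. Lean on these libraries where they do the work, as an engineer would, in place of code of your own. Each camera call takes 0.05 s, during which the arm holds its last target. There are 200 camera calls.

## Working session

There is one attempt and no reset: what is moved stays moved. The work goes in short steps, Python scripts to look and compute and a shell command to move; the robot and the scene stay as the last step left them, time stands still between calls to the robot, and variables do not carry over. Pictures are saved under pics/ and viewed, at most 10 in all, crops included, and the job is handed in when it is done.

```bash
mkdir -p pics
python3 - <<'E'
from station import ctrl
import cv2
for n in("scene","top"):
    cv2.imwrite(f"pics/{n}0.png",ctrl.camera(n)[:,:,::-1]); print(ctrl.camera_info(n))
s=ctrl.get_state();print(s)
E
```

```text
{'fx': 376.5081566610045, 'fy': 376.5081566610045, 'cx': 321.6386056123143, 'cy': 197.5188282867129, 'rvec': array([ 1.8560715 ,  1.4305269 , -0.66335353]), 'tvec': array([-0.13982729, -0.25232067,  1.60370269])}
{'fx': 365.1877538532674, 'fy': 365.1877538532674, 'cx': 325.5507780026056, 'cy': 197.4353396112576, 'rvec': array([ 2.18984826, -2.17787814,  0.05376881]), 'tvec': array([-0.02169743,  0.53673853,  1.44088079])}
{'t': 0.1, 'joints': array([-1.40551108e+00,  2.07377206e-01,  1.54283436e+00,  1.40605810e-05,
        1.39347671e+00, -1.50505767e-01]), 'joint_velocities': array([ 0.00175888, -0.00121964, -0.00416426, -0.00170541,  0.00080772,
       -0.00027835]), 'tau': array([ 2.31661916e-04, -3.84091759e+01, -2.92548072e+01, -1.73658887e-04,
        4.83595169e-03, -1.98745391e-05]), 'tcp_pos': array([ 0.17851043, -0.54624446,  0.40360636]), 'ee_rot': array([[ 9.50551842e-01,  3.10565751e-01, -3.31150074e-04],
       [ 3.10565755e-01, -9.50549646e-01,  2.06934571e-03],
       [ 3.27893319e-04, -2.06986425e-03, -9.99997804e-01]]), 'force': array([ 0.06219586, -0.45789471, -0.17616836]), 'torque': array([-0.00887876, -0.02280645, -0.01518678]), 'grip_force': 0.0, 'width': 0.08518668492872185}
```

View pics/top0.png

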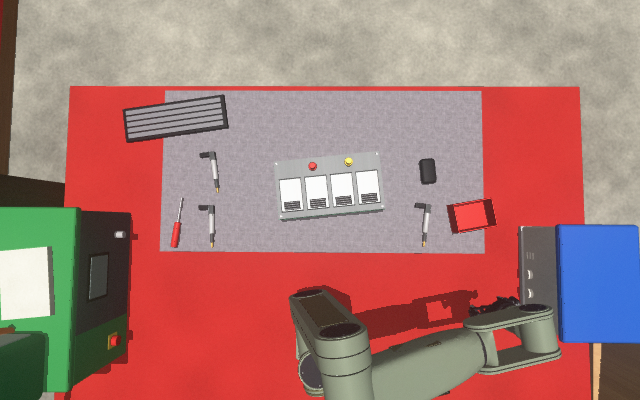

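View pics/scene0.png

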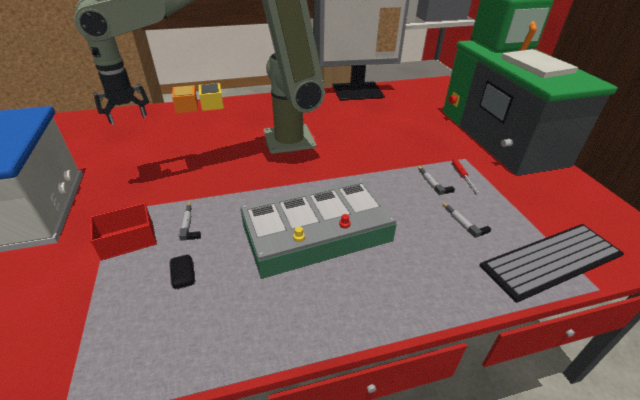

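The top view shows the bench around columns 275-383 and rows 152-218. The pads are at about (292,208), (318,205), (345,201) and (371,199), with flap 1 on the left. I'll locate the white plates and dark pads precisely.

```bash
cat > h.py <<'E'
import cv2,numpy as np
from station import ctrl
def ray(n,uv,z):
    i=ctrl.camera_info(n);R=cv2.Rodrigues(i['rvec'])[0];t=i['tvec']
    d=R.T@np.array([(uv[0]-i['cx'])/i['fx'],(uv[1]-i['cy'])/i['fy'],1]);c=-R.T@t
    return c+d*(z-c[2])/d[2]
def proj(n,p):
    i=ctrl.camera_info(n);K=np.array([[i['fx'],0,i['cx']],[0,i['fy'],i['cy']],[0,0,1]])
    return cv2.projectPoints(np.array(p,float).reshape(-1,3),i['rvec'],i['tvec'],K,None)[0].reshape(-1,2)
E
python3 - <<'E'
from h import *
for n,(u0,u1,v0,v1) in {"top":(270,392,148,225),"scene":(235,400,175,275)}.items():
    im=cv2.imread(f"pics/{n}0.png"); 
    g=im.max(2);m=np.zeros_like(g);w=m.copy()
    m[v0:v1,u0:u1]=(g[v0:v1,u0:u1]<90)*255
    w[v0:v1,u0:u1]=(im.min(2)[v0:v1,u0:u1]>195)*255
    for nm,mm,z in(("pad",cv2.morphologyEx(m,cv2.MORPH_CLOSE,np.ones((3,3))),.0865),("plate",w,.085)):
        k,_,st,c=cv2.connectedComponentsWithStats(mm)
        for j in range(1,k):
            if st[j,4]>40: print(n,nm,st[j],c[j].round(1),ray(n,c[j],z).round(4))
    cr=im[v0:v1,u0:u1]; cv2.imwrite(f"pics/{n}c.png",cv2.resize(cr,None,fx=4.8,fy=4.8,interpolation=2))
a=cv2.imread("pics/topc.png");b=cv2.imread("pics/scenec.png")
E
```

```text
top plate [356 171  24  33 501] [367.3 183.4] [ 0.5868 -0.1784  0.085 ]
top plate [331 173  23  33 494] [341.6 186. ] [ 0.5766 -0.0806  0.085 ]
top plate [305 176  24  33 505] [316.2 188.8] [0.5655 0.0161 0.085 ]
top plate [280 179  23  32 500] [290.6 191.4] [0.5549 0.1138 0.085 ]
scene pad [344 186  18   8  82] [352.4 189.3] [0.5068 0.1071 0.0865]
scene pad [315 193  19   8  81] [323.9 196. ] [0.5175 0.0102 0.0865]
scene pad [284 199  20   9  97] [293.9 202.9] [ 0.5276 -0.0865  0.0865]
scene pad [253 206  19  10 105] [262.1 210.6] [ 0.5389 -0.1843  0.0865]
scene pad [ 242  216  154   59 2815] [322.  249.2] [ 0.7314 -0.0541  0.0865]
```

View pics/topc.png

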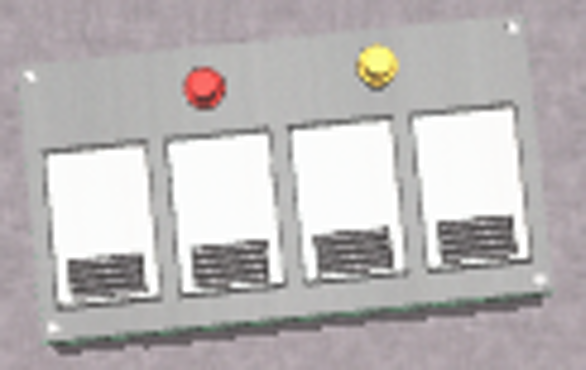

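The crop shows four shut flaps with the ribbed ends toward the robot, and red and yellow caps behind them. I'll combine the plate corners from the top view with the pad centroids and work out the tool shifts.

Run:
```python
from h import *
for p in([102.5,223.7],[471.5,187.3]):
    print("plate c",ray("top",np.array(p)/4.8+[270,148],.085))
for p in([107,275],[230,267],[353,252],[477,241]):
    print("pad top",ray("top",np.array(p)/4.8+[270,148],.0865))
pads=np.array([[.5068,.1071],[.5175,.0102],[.5276,-.0865],[.5389,-.1843]])
s=ctrl.get_state();R=s['ee_rot'];yaw=.110
for p in pads:
    P=np.array([*(p-.003*np.array([np.cos(yaw),np.sin(yaw)])),.0865+.025+.173])
    print("shift",(R.T@(P-s['tcp_pos'])).round(4))
```

```text
plate c [0.54274858 0.11069305 0.085     ]
plate c [ 0.57312597 -0.18175459  0.085     ]
pad top [0.50197758 0.10649326 0.0865    ]
pad top [0.50882927 0.00918731 0.0865    ]
pad top [ 0.52121254 -0.08798784  0.0865    ]
pad top [ 0.53042479 -0.18588021  0.0865    ]
shift [ 0.512  -0.5194  0.1203]
shift [ 0.4921 -0.424   0.1201]
shift [ 0.4716 -0.329   0.1199]
shift [ 0.452  -0.2325  0.1197]
```

```bash
python3 -m creep '[[0.449,-0.232,0,0.205,1],[0.449,-0.232,0,0.205,1],[0.449,-0.232,0,0.205,1],[0.449,-0.232,0,0.205,1],[0.449,-0.232,0,0.205,1],[0.449,-0.232,0,0.205,1],[0.449,-0.232,0,0.205,1],[0.449,-0.232,0,0.205,1],[0.449,-0.232,0,0.205,1],[0.449,-0.232,0,0.205,1],[0.449,-0.232,0,0.205,1],[0.449,-0.232,0.05,0.205,1],[0.449,-0.232,0.09,0.205,1],[0.449,-0.232,0.12,0.205,1],[0.449,-0.232,0.12,0.205,1],[0.449,-0.232,0.12,0.205,1]]'
python3 - <<'E'
from h import *
for n in("scene","top"): cv2.imwrite(f"pics/{n}1.png",ctrl.camera(n)[:,:,::-1])
a=cv2.imread("pics/scene1.png")[90:270,220:410];b=cv2.imread("pics/top1.png")[130:310,260:450]
cv2.imwrite("pics/c1.png",cv2.resize(np.hstack([a,b]),None,fx=2.1,fy=2.1))
s=ctrl.get_state();print(s['tcp_pos'],s['ee_rot'][:,0],s['force'],s['width'])
E
```

```text
t: 1.7
tcp_pos: [0.533, -0.187, 0.2845]
ee_rot: [[0.994, 0.11, -0.001], [0.11, -0.994, 0.001], [-0.001, -0.001, -1.0]]
force: [0.0, -0.0, -0.2]
width: 0.0
grip_force: 0.0
[ 0.53414685 -0.18746966  0.2870215 ] [0.99391319 0.11011333 0.00340896] [-0.03241074 -0.01602371  0.12392207] 0.0004188234895166995
```

View pics/c1.png

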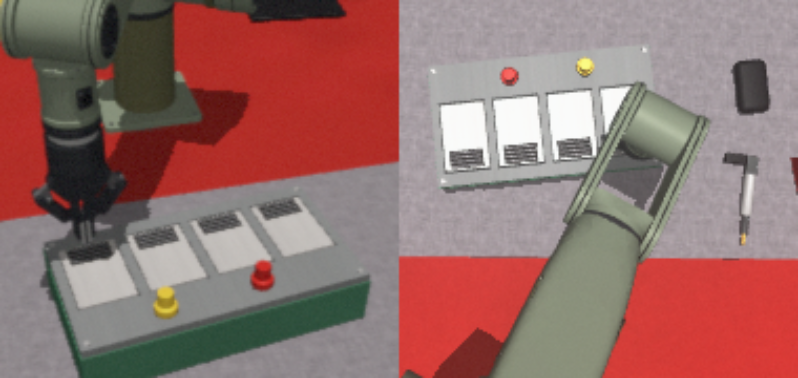

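The shut fingers hang just above pad 4, seen at about (85,240) in the left half. Now I'll feel downward gently.

```bash
python3 -m creep '[[0,0,0.01,0,1],[0,0,0.02,0,1],[0,0,0.022,0,1],[0,0,0.022,0,1]]'; python3 -m creep '[[0,0,0.001,0,1],[0,0,0.001,0,1]]';python3 -m creep '[[0,0,0.001,0,1],[0,0,0.001,0,1]]'
```

```text
t: 2.2
tcp_pos: [0.5329, -0.1864, 0.2619]
ee_rot: [[0.994, 0.111, -0.002], [0.111, -0.994, 0.001], [-0.001, -0.001, -1.0]]
force: [-0.2, 0.3, 0.5]
width: 0.0
grip_force: 0.0
t: 2.4
tcp_pos: [0.5334, -0.1866, 0.2618]
ee_rot: [[0.994, 0.111, 0.0], [0.111, -0.994, -0.0], [0.0, 0.0, -1.0]]
force: [-0.1, 0.2, 0.4]
width: 0.0002
grip_force: 0.0
t: 2.6
tcp_pos: [0.5334, -0.1866, 0.2608]
ee_rot: [[0.994, 0.111, 0.0], [0.111, -0.994, -0.0], [0.0, 0.0, -1.0]]
force: [-1.3, 0.2, -0.7]
width: 0.0001
grip_force: 0.0
```

```bash
for i in 1; do python3 -m creep '[[0,0,0.001,0,1],[0,0,0.001,0,1]]'|egrep 'tcp|force:'; python3 -m creep '[[0,0,0.001,0,1],[0,0,0.001,0,1]]'|egrep 'tcp|force:'; done
```

```text
tcp_pos: [0.5333, -0.1866, 0.2597]
force: [-0.4, -0.6, 0.4]
grip_force: 0.1
tcp_pos: [0.5334, -0.1866, 0.2588]
force: [-1.1, -0.5, 1.4]
grip_force: 0.5
```

```bash
python3 -m creep '[[0,0,0.001,0,1],[0,0,0.001,0,1]]'|egrep 'tcp|force:'; python3 -m creep '[[0,0,0.001,0,1],[0,0,0.001,0,1]]'|egrep 'tcp|force:'
```

```text
tcp_pos: [0.5334, -0.1867, 0.2587]
force: [-3.2, 0.1, 6.7]
grip_force: 3.1
tcp_pos: [0.5334, -0.1867, 0.2585]
force: [-4.5, 1.8, 11.0]
grip_force: 5.6
```

Flap 4 stands firm. It resists at 11 N with no travel, so I'll move to flap 3.

```bash
python3 -m creep '[[0,0,-0.025,0,1],[0,-0.049,-0.025,0,1],[0,-0.098,-0.025,0,1],[0,-0.098,-0.025,0,1],[0,-0.098,-0.015,0,1],[0,-0.098,-0.006,0,1],[0,-0.098,-0.005,0,1],[0,-0.098,-0.005,0,1]]'|egrep 'tcp|force:'; python3 -m creep '[[0,0,0.001,0,1],[0,0,0.002,0,1],[0,0,0.002,0,1]]'|egrep 'tcp|force:'; python3 -m creep '[[0,0,0.001,0,1],[0,0,0.002,0,1],[0,0,0.002,0,1]]'|egrep 'tcp|force:'
```

```text
tcp_pos: [0.5222, -0.0902, 0.2606]
force: [-0.8, 0.3, -0.6]
grip_force: 0.0
tcp_pos: [0.5226, -0.0895, 0.2598]
force: [0.3, -0.9, -0.2]
grip_force: 0.1
tcp_pos: [0.5224, -0.0891, 0.2576]
force: [-0.2, -0.0, 0.6]
grip_force: 0.1
```

```bash
python3 -m creep '[[0,0,0.001,0,1],[0,0,0.001,0,1]]'|egrep 'tcp|force:'; python3 -m creep '[[0,0,0.001,0,1],[0,0,0.001,0,1]]'|egrep 'tcp|force:'
```

```text
tcp_pos: [0.5224, -0.0891, 0.2566]
force: [-0.6, 0.4, 0.4]
grip_force: 0.1
tcp_pos: [0.5224, -0.0892, 0.2555]
force: [-0.5, 0.2, 0.2]
grip_force: 0.1
```

```bash
python3 -m creep '[[0,0,0.001,0,1],[0,0,0.002,0,1],[0,0,0.002,0,1]]'|egrep 'tcp|force:'; python3 -m creep '[[0,0,0.001,0,1],[0,0,0.002,0,1],[0,0,0.002,0,1]]'|egrep 'tcp|force:'
python3 - <<'E'
from h import *
cv2.imwrite("pics/s2.png",cv2.resize(ctrl.camera("scene")[90:270,220:410,::-1],None,fx=3,fy=3))
E
```

```text
tcp_pos: [0.5224, -0.0892, 0.2535]
force: [-0.8, 0.1, 0.0]
grip_force: 0.1
tcp_pos: [0.5224, -0.0892, 0.2515]
force: [0.2, 0.1, -0.2]
grip_force: 0.0
```

View pics/s2.png

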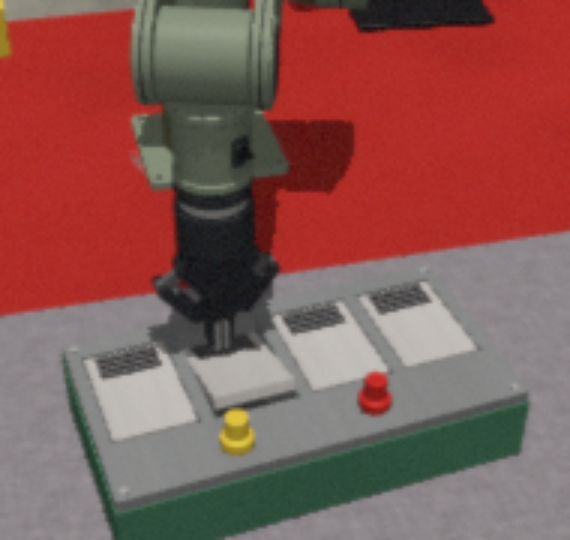

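Flap 3 is the free one: its far edge has risen, around (250,390). Next I push it open.

```bash
python3 -m creep '[[0,0,0.004,0,1],[0,0,0.008,0,1],[0,0,0.012,0,1],[0,0,0.012,0,1]]'|egrep 'tcp|force:'; python3 -m creep '[[0,0,0.004,0,1],[0,0,0.008,0,1],[0,0,0.01,0,1],[0,0,0.01,0,1],[0,0,0.01,0,1],[0,0,0.01,0,1]]'|egrep 'tcp|force:'
python3 - <<'E'
from h import *
cv2.imwrite("pics/s3.png",cv2.resize(ctrl.camera("scene")[90:270,220:410,::-1],None,fx=3,fy=3))
E
```

```text
tcp_pos: [0.5221, -0.0891, 0.2387]
force: [-0.1, 0.6, -0.1]
grip_force: 0.0
tcp_pos: [0.5226, -0.0892, 0.2299]
force: [0.3, 0.3, 0.6]
grip_force: 0.0
```

View pics/s3.png

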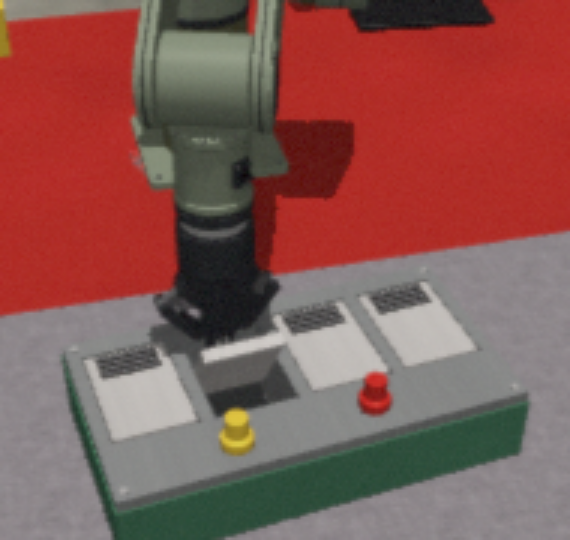

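Flap 3 stands steeply open, with its top edge around (243,347) and the well visible below. I'll withdraw straight up and back, then check.

```bash
python3 -m creep '[[0,0,-0.02,0,1],[0,0,-0.05,0,1],[0,0,-0.1,0,1],[-0.03,0,-0.15,0,1],[-0.08,0,-0.18,0,1],[-0.12,0,-0.18,0,1],[-0.12,0,-0.18,0,1],[-0.12,0,-0.18,0,1],[-0.12,0,-0.18,0,1]]'|egrep '^t:|tcp|force:'
python3 - <<'E'
from h import *
a=ctrl.camera("scene")[150:290,225:415,::-1];b=ctrl.camera("top")[130:270,250:440,::-1]
cv2.imwrite("pics/s4.png",cv2.resize(np.hstack([a,b]),None,fx=2.1,fy=2.1))
# flap 3 predicted far-edge corners at 1.0 rad (deck frame), projected into scene crop
y=.11;X=np.array([np.cos(y),np.sin(y)]);Y=np.array([-X[1],X[0]]);ax=np.array([.522,-.0885])+.038*X
for th in(.8,.9,1.0):
    P=[[*(ax+(63*np.cos(th)-12*np.sin(th))/1e3*X+k*Y),.073+(63*np.sin(th)+12*np.cos(th))/1e3] for k in(.04,-.04)]
    print(th,((proj("scene",P)-[225,150])*2.1).round(1).tolist())
E
```

```text
t: 7.8
tcp_pos: [0.4037, -0.1026, 0.4098]
force: [0.1, 1.1, 0.3]
grip_force: 0.0
0.8 [[186.4, 112.1], [130.0, 125.6]]
0.9 [[185.0, 107.8], [128.7, 121.2]]
1.0 [[183.5, 103.8], [127.3, 117.0]]
```

View pics/s4.png

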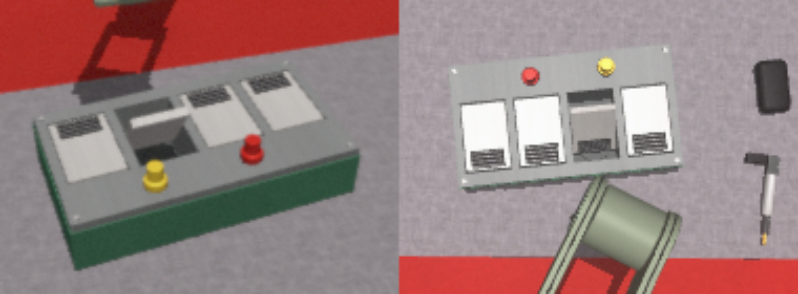

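With the hand clear, flap 3 stays open. Its edge at about (130,120)-(187,107) lies close to the prediction for the stop. The other flaps are shut and both caps are still standing.

```bash
python3 -c "
from station import ctrl
print(ctrl.hand_in())"
```

```text
the job is handed in; nothing more can be done
None
```

Flap 3 was the free one: I pushed it down by its ribbed end, it stays open at its stop as far as the cameras show, and I handed the job in with the hand clear; flap 4 was pressed first and stood firm at about 11 N, and flaps 1 and 2 were not touched.

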